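# Tap the marking pin over the ivory print

### The arm

A 7-joint arm with a two-finger parallel gripper is mounted at the origin on the work surface. World frame = base frame: x ahead of the robot, y to its left, z up, the work surface at z = 0. Lengths are in m, angles in rad, forces in N, time in s.
With the tool pointing down it reaches from about 0.425 to 0.925 m from the base axis. Payload 6.8 kg.
Tool frame: the origin (TCP) lies midway between the tips of the shut fingers; the grasp point (between the pads) lies 19 mm behind it; y points along the fingers, z is the direction in which the jaws open and shut, and the axes are right-handed (so a half turn about y gives the same grasp; the last joint's range is limited). The gripper opens to 85 mm and grips with 20 to 120 N. Pads are 22 mm wide; open, the fingers measure 114 mm over their backs; the gripper's body (76 mm by 85 mm) begins 54 mm behind the grasp point. The pads swing forward as they close: fully open they stand 13 mm farther back than shut.
Start: joints at [1.222, 0.477, 0.022, 1.555, -0.011, 1.109, -0.083], TCP at [0.161, -0.656, 0.231] pointing down, gripper open.
Joint ranges: [-2.96, 2.96], [-0.34, 2.1], [-1.41, 1.46], [0.24, 2.44], [-1.37, 4.51], [0.17, 1.92], [-2.96, 2.96]. Speed limits (rad/s): [2.39, 2.39, 3.14, 3.14, 3.14, 3.14, 3.14].

### API

Orientations are given as a unit quaternion [w, x, y, z].
In Python, from station import bot gives the robot as it stands. The module is installed in compiled form; this text tells all that it offers.
- The arm moves only by the shell command python3 -m crank 'ROWS' [FORCE]. ROWS is JSON, a list of rows, each an object with "linear": the shift along the tool's x, y, z in m, a list of three; "dr": the turn, a rotation vector about the tool's x, y, z in degrees, a list of three; "hand": the gripper command: -1 is shut, 1 is fully open, values between are in proportion. A call has 1 to 10 rows; each row is the pose to reach, as a shift and turn from the pose commanded when the call began, along the tool's axes at that moment; what a row does not reach only later rows make up. A row lasts 1/12 s, in which the tool goes at most 41.7 mm and 7.16 degrees, less where a joint would pass 70% of its speed; a pose out of reach is approached as far as the arm can. A call with a gripper value outside its range is refused whole. The fingers move at their own pace and stop on an object; FORCE is the grip in N (left out, the last holds). Time passes only in rows, so rows that repeat a pose let the fingers close. It gives the time, the measured TCP pose, the force and the opening at its end, in the units of the state.
- bot.get_obs(): the state, without advancing time (a new reading comes with each control period).
- bot.read_camera(name): name is "scene" or "top" or "wrist"; returns the picture (480x640x3 uint8, blue, green, red); there is no depth.
- bot.camera_params(name): a dict with "K" (3x3 intrinsics, pixels), "R" (3x3) and "t" (3): a world point X has camera coordinates R X + t; the wrist camera has in their place "hand_eye" (4x4, takes a point from camera to tool coordinates, whose origin is the TCP and whose axes are the tool frame's). Camera axes: x right, y down, z forward; pixel columns grow to the right and rows downward; lengths in m; the calibration is good to about 2 mm. The wrist camera is an equidistant fisheye: a pixel r from the principal point sees the ray r / f radians off the axis. A picture is of the moment at which its call begins: read the wrist's pose just before it. camera_params takes no time and is no camera call.
- bot.hand_in(): hands the job in, once; it reports no verdict.
Trained networks look in the newest picture that a camera, given by its name, has taken for a name from the list of things; names that differ only in an ending like _2 or _b are one class to them, and where a whole thing is asked for, a point or a joint stands for the part that bears it (a point fixed in the world has none). Each returns a list of dicts, best first, with "score" (0 to 1); they miss things now and then, are a little off and sometimes report something else, mostly with a low value. They report only what shows in the picture. A call takes as long as a camera call.
- bot.search_frame(camera, target): "extent" ([left, top, right, bottom] in pixels, round what is visible of it).
- bot.cut_out(camera, target): "pixels" (480x640 bool, what is visible of it) and "extent" ([left, top, right, bottom] in pixels, round what is visible of it).
- bot.place_of(camera, target): "xy" ([column, row] in pixels: a listed point, or the origin of a listed thing).
The state is a dict: "t": time; "q": joint angles; "joint_vel": joint speeds; "joint_torque": joint torques, N m; "eef_pos": TCP position; "tool_rot": TCP orientation; "contact_force": force on the tool from outside, world axes, zero at the start; "torque": the same for the moment, N m; "gripper_width": opening from 0.0 (shut) to 1.0 (fully open).
Only numpy, scipy, OpenCV 4.12 (cv2) and the standard library are available. Lean on these libraries where they do the work, as an engineer would, in place of code of your own. Each camera call takes 0.05 s, during which the arm holds its last target. There are 200 camera calls.

### The job

Of the two marking stations, find the one that holds the ivory-white printed boot. Pick up the mallet by its orange handle and, with the held mallet's head, strike that station's red sprung pin down to its stop with a brisk tap, not a slow push and not with the gripper itself; leave the pin over the black boot alone. Then stand the mallet back on its green mat as it stood before and let go.

Things in the scene. Friction and masses are not known exactly. Their poses are not given: they have to be found in the camera images.
- mallet_head (a point): Centre of a mallet's upright head: cylinder 44 mm across, 64 mm tall, steel with blue ends; striking face 32 mm below this point. It starts standing on the green mat. The level orange handle (22 mm wide, 26 mm tall, flat-sided) runs along -x at this point's height, ending at 130 mm, roughly towards the robot; grip it from above at 50 mm along -x. z up. 0.22 to 0.34 kg.
- mat: Green mat, fixed to the table, 150 x 150 mm and 3 mm thick, origin at the centre of its underside (on the table), z up. The mallet's place.
- ivory_pin_top (a point): Centre of the pin's flat top: red head 34 mm across, 148 mm above the table when up, z up. It travels 20 mm straight down to its stop and springs back. Fixed station: grey base 110 x 110 mm, aluminium post and arm (top 108 mm above the table, brass bush to 114 mm), an ivory-white printed boot under the arm. The pin's head stays the highest part.
- ivory_pin (a joint): How far the pin of the ivory station is down, m: 0 is up, 0.020 is at the stop. The spring needs about 2 N to start and 6 N at the stop.
- black_pin (a joint): The same for the identical station that holds a black printed boot; its pin is to be left alone.

How it is judged:
By the outcome, as a careful person would: the job done as asked, in the order asked, and still so for the second after the job is handed in, with the robot touching nothing.
It also fails if it takes over 51 s, if anything falls off the work surface, if the arm or the gripper's body presses on something with over 40 N, if the wrist force passes 120 N, or if a joint passes its speed limit or range.

## Working session

There is one attempt and no reset: what is moved stays moved. The work goes in short steps, Python scripts to look and compute and a shell command to move; the robot and the scene stay as the last step left them, time stands still between calls to the robot, and variables do not carry over. Pictures are saved under pics/ and viewed, about 8 in all and at most 12, crops included, and the job is handed in when it is done.

```bash
mkdir -p pics
python3 - <<'E'
from station import bot
import cv2, numpy as np
np.set_printoptions(precision=4,suppress=True)
o=bot.get_obs(); print(o)
ims=[]
for c in ("scene","top"):
    im=bot.read_camera(c); cv2.imwrite(f"pics/{c}0.png",im); p=bot.camera_params(c); print(c,p)
    for n in ("mallet_head","mat","ivory_pin_top"):
        print(n,[(np.round(d["xy"],1),round(d["score"],2)) for d in bot.place_of(c,n)])
    for n in ("ivory_pin","black_pin"):
        print(n,[(np.round(d["extent"],1),round(d["score"],2)) for d in bot.search_frame(c,n)])
print(bot.camera_params("wrist")); print(bot.get_obs()["t"])
E
```

```text
{'t': 0.0, 'q': array([ 1.222 ,  0.4778,  0.0223,  1.5564, -0.0115,  1.1093, -0.0831]), 'joint_vel': array([-0.002 ,  0.0002,  0.0004, -0.0004,  0.0012, -0.0011,  0.0005]), 'joint_torque': array([ -0.0007, -59.6456,   1.6078, -28.12  ,   0.0125,   0.0094,
        -0.    ]), 'eef_pos': array([ 0.1608, -0.655 ,  0.2303]), 'tool_rot': array([ 0.0848, -0.085 ,  0.7026, -0.7014]), 'contact_force': array([ 0.6423,  0.2258, -0.2758]), 'torque': array([-0.1028, -0.0087,  0.0119]), 'gripper_width': 0.9993941539802249}
scene {'K': array([[523.8868,   0.    , 317.3207],
       [  0.    , 523.8868, 244.4575],
       [  0.    ,   0.    ,   1.    ]]), 'R': array([[-0.3026,  0.9531, -0.0032],
       [ 0.4974,  0.1551, -0.8536],
       [-0.8131, -0.2599, -0.521 ]]), 't': array([ 0.1678, -0.1682,  1.6659])}
mallet_head []
mat [(array([325.2, 273.5]), 0.66)]
ivory_pin_top [(array([467.9, 265.1]), 0.8)]
ivory_pin [(array([456.7, 257.4, 472.6, 281.9]), 0.81)]
black_pin [(array([191.1, 225.1, 206.3, 259.3]), 0.71)]
top {'K': array([[593.1249,   0.    , 314.8903],
       [  0.    , 593.1249, 235.3147],
       [  0.    ,   0.    ,   1.    ]]), 'R': array([[ 0.0082, -1.    , -0.0053],
       [-0.9912, -0.0075, -0.132 ],
       [ 0.1319,  0.0063, -0.9912]]), 't': array([-0.0153,  0.5914,  1.2874])}
mallet_head [(array([299.8, 272.4]), 0.64)]
mat [(array([304.9, 274.3]), 0.63)]
ivory_pin_top [(array([155.9, 238. ]), 0.49)]
ivory_pin [(array([148.1, 231.1, 164.2, 246. ]), 0.53)]
black_pin [(array([429.6, 215.4, 446.7, 231. ]), 0.73)]
{'K': array([[371.6483,   0.    , 319.055 ],
       [  0.    , 371.6483, 242.6078],
       [  0.    ,   0.    ,   1.    ]]), 'hand_eye': array([[ 0.0004,  0.9532,  0.3024, -0.0781],
       [ 0.0001, -0.3024,  0.9532, -0.1425],
       [ 1.    , -0.0004, -0.0003,  0.0003],
       [ 0.    ,  0.    ,  0.    ,  1.    ]])}
0.6
```

View pics/scene0.png

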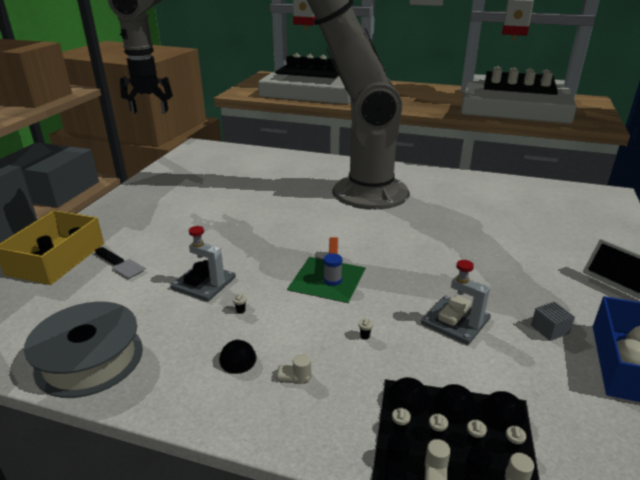

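View pics/top0.png

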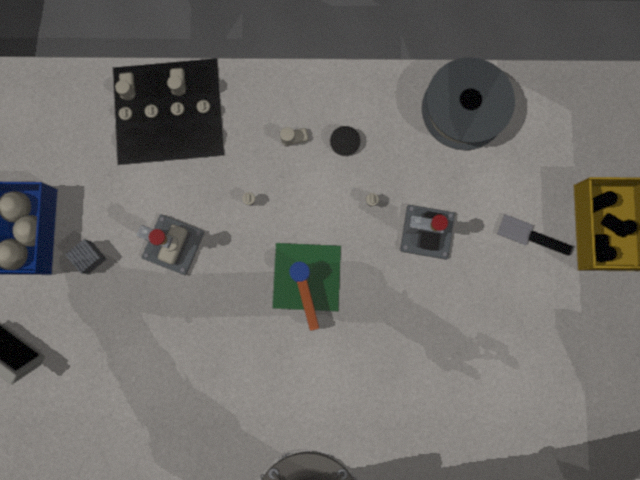

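The ivory boot sits in the station at scene (455,310) / top (172,243), with its red pin at scene (465,266) / top (157,237). The black boot's pin is at scene (196,231) / top (440,222). The mallet head is at scene (333,268) / top (300,271), and its handle ends at top (314,328).

```bash
cat > h.py <<'E'
import numpy as np, cv2
from station import bot
from scipy.spatial.transform import Rotation as Ro
np.set_printoptions(precision=4,suppress=True)
def ray(c,uv,obs=None):
    p=bot.camera_params(c);K=p["K"]; v=np.array([(uv[0]-K[0,2])/K[0,0],(uv[1]-K[1,2])/K[1,1]])
    if c=="wrist":
        r=np.hypot(*v); d=np.array([*(v/r*np.sin(r)),np.cos(r)]) if r>0 else np.array([0,0,1.])
        q=obs["tool_rot"]; R=Ro.from_quat([*q[1:],q[0]]).as_matrix(); H=p["hand_eye"]
        return R@H[:3,3]+obs["eef_pos"], R@H[:3,:3]@d
    d=np.array([*v,1]); d/=np.linalg.norm(d); return -p["R"].T@p["t"], p["R"].T@d
def onz(r,z): o,d=r; return o+d*(z-o[2])/d[2]
def tri(rs):
    A=0;b=0
    for o,d in rs:
        P=np.eye(3)-np.outer(d,d);A=A+P;b=b+P@o
    X=np.linalg.solve(A,b); return X,[np.linalg.norm(np.cross(X-o,d)) for o,d in rs]
def blobs(im,col,amin=15):
    h=cv2.cvtColor(im,cv2.COLOR_BGR2HSV)
    lo,hi={"red":((0,150,50),(5,255,255)),"red2":((172,150,50),(180,255,255)),"blue":((108,120,50),(128,255,255)),"orange":((6,150,60),(18,255,255)),"green":((55,120,25),(85,255,255))}[col]
    m=cv2.inRange(h,lo,hi)
    if col=="red": m|=cv2.inRange(h,(172,150,50),(180,255,255))
    n,l,s,c=cv2.connectedComponentsWithStats(m)
    return [(np.round(c[i],1),s[i],cv2.minAreaRect(np.argwhere(l==i)[:,::-1].astype(np.float32))) for i in range(1,n) if s[i,4]>amin]
E
python3 - <<'E'
from h import *
for c in("scene","top"):
    im=cv2.imread(f"pics/{c}0.png")
    for col in("red","blue","orange","green"):
        for b in blobs(im,col):
            if col!="green" or b[1][4]<9000: print(c,col,b[0],b[1],np.round(cv2.boxPoints(b[2]),1).tolist())
S=lambda *u:ray("scene",u); T=lambda *u:ray("top",u)
print("pin",tri([S(465,264),T(156.5,236.8)]),onz(T(156.5,236.8),.148),onz(S(465,263.5),.148))
print("black",tri([S(196,230),T(440,222)]))
print("head top",tri([S(333,259),T(299.7,271)]))
print("handle end", onz(T(313.8,328.5),.035+.013), "mat",onz(T(307.5,277),.003))
E
```

```text
scene red [303.9  20.1] [294  17  21   8 134] [[294.0, 17.0], [314.0, 17.0], [314.0, 24.0], [294.0, 24.0]]
scene red [515.   29.6] [504  26  24   8 169] [[504.0, 26.0], [527.0, 26.0], [527.0, 33.0], [504.0, 33.0]]
scene red [196.  230.8] [190 227  13   9 102] [[190.0, 227.0], [202.0, 227.0], [202.0, 235.0], [190.0, 235.0]]
scene red [464.9 265.5] [458 260  15  12 140] [[458.0, 260.0], [472.0, 260.0], [472.0, 271.0], [458.0, 271.0]]
scene blue [332.5 259.9] [324 254  18  13 198] [[324.0, 254.0], [341.0, 254.0], [341.0, 266.0], [324.0, 266.0]]
scene blue [332.3 281.8] [324 278  17   7  57] [[323.6000061035156, 283.70001220703125], [324.0, 278.0], [340.1000061035156, 279.0], [339.79998779296875, 284.70001220703125]]
scene blue [622.9 346.3] [ 602  297   38  105 2227] [[602.0, 297.0], [639.0, 297.0], [639.0, 401.0], [602.0, 401.0]]
scene blue [595.7 338.4] [593 324   7  30  35] [[592.4000244140625, 324.29998779296875], [594.0, 324.0], [599.0, 353.0], [597.4000244140625, 353.29998779296875]]
scene orange [333.  245.1] [330 238   7  15 104] [[330.0, 238.0], [336.0, 238.0], [336.0, 252.0], 
[... 2641 characters left out ...]
6, 275.20001220703125], [295.20001220703125, 283.3999938964844]]
top orange [307.6 304.1] [298 281  20  49 409] [[297.3999938964844, 282.6000061035156], [306.1000061035156, 280.5], [317.79998779296875, 327.29998779296875], [309.1000061035156, 329.5]]
pin (array([0.5715, 0.3142, 0.1475]), [np.float64(6.607354459596263e-05), np.float64(6.607354459590037e-05)]) [0.5715 0.314  0.148 ] [0.5704 0.3141 0.148 ]
black (array([ 0.6064, -0.2677,  0.1456]), [np.float64(0.0010806743789514917), np.float64(0.0010806743789515117)])
head top (array([0.5092, 0.0227, 0.0644]), [np.float64(0.0010897117531497363), np.float64(0.0010897117531497727)])
handle end [ 0.3857 -0.01    0.048 ] mat [0.5004 0.0057 0.003 ]
```

```bash
cat >> h.py <<'E'
def go(tcp,yaw=14.3,q0=None):
    "shift / turn in tool axes from the present pose to a downward pose gripping across a handle along yaw"
    o=bot.get_obs(); q=o["tool_rot"]; R=Ro.from_quat([*q[1:],q[0]]).as_matrix()
    a=np.radians(yaw); best=None
    for s in(1,-1):
        z=s*np.array([-np.sin(a),np.cos(a),0]); y=np.array([0,0,-1.]); D=np.stack([np.cross(y,z),y,z],1)
        rv=np.degrees(Ro.from_matrix(R.T@D).as_rotvec())
        if best is None or np.linalg.norm(rv)<np.linalg.norm(best): best=rv
    print("pos",o["eef_pos"],"linear",R.T@(np.array(tcp)-o["eef_pos"]),"dr",best,"t",o["t"],"q",o["q"],"F",o["contact_force"])
    print("R\n",R)
E
python3 -c "
from h import *
go([.460,.010,.23])"
```

```text
pos [ 0.161  -0.6555  0.2313] linear [-0.4491  0.0013 -0.575 ] dr [-0.001  -0.5055 -0.0009] t 0.6 q [ 1.2219  0.477   0.0224  1.5554 -0.0115  1.1093 -0.0831] F [ 0.0636  0.9738 -0.3344]
R
 [[-0.9712  0.      0.2384]
 [-0.2384 -0.     -0.9712]
 [-0.     -1.      0.    ]]
```

```bash
R='{"linear":[-0.449,0.0,-0.575],"dr":[0,-0.5,0],"hand":1}'; python3 -m crank '[{"linear":[-0.449,0.0,-0.575],"dr":[0,-0.5,0],"hand":1},{"linear":[-0.449,0.0,-0.575],"dr":[0,-0.5,0],"hand":1},{"linear":[-0.449,0.0,-0.575],"dr":[0,-0.5,0],"hand":1},{"linear":[-0.449,0.0,-0.575],"dr":[0,-0.5,0],"hand":1},{"linear":[-0.449,0.0,-0.575],"dr":[0,-0.5,0],"hand":1},{"linear":[-0.449,0.0,-0.575],"dr":[0,-0.5,0],"hand":1},{"linear":[-0.449,0.0,-0.575],"dr":[0,-0.5,0],"hand":1},{"linear":[-0.449,0.0,-0.575],"dr":[0,-0.5,0],"hand":1},{"linear":[-0.449,0.0,-0.575],"dr":[0,-0.5,0],"hand":1},{"linear":[-0.449,0.0,-0.575],"dr":[0,-0.5,0],"hand":1}]'; python3 -c "
from h import *
go([.460,.010,.23])"
```

```text
t: 1.43
eef_pos: [0.3322, -0.2737, 0.2317]
tool_rot: [-0.088, 0.088, -0.701, 0.702]
contact_force: [0.0, 0.3, 0.4]
gripper_width: 0.992
pos [ 0.3322 -0.2737  0.2317] linear [-0.1939  0.0015 -0.2434] dr [-0.0626 -0.0166 -0.029 ] t 1.4333 q [ 0.7535  0.08   -0.2199  2.0955  0.0217  0.967  -0.7995] F [0.019  0.2839 0.4107]
R
 [[-0.9691  0.0008  0.2467]
 [-0.2467 -0.0009 -0.9691]
 [-0.0005 -1.      0.0011]]
```

```bash
python3 -m crank '[{"linear":[-0.193,0.0,-0.241],"dr":[0,0,0],"hand":1},{"linear":[-0.193,0.0,-0.241],"dr":[0,0,0],"hand":1},{"linear":[-0.193,0.0,-0.241],"dr":[0,0,0],"hand":1},{"linear":[-0.193,0.0,-0.241],"dr":[0,0,0],"hand":1},{"linear":[-0.193,0.0,-0.241],"dr":[0,0,0],"hand":1},{"linear":[-0.193,0.0,-0.241],"dr":[0,0,0],"hand":1},{"linear":[-0.193,0.0,-0.241],"dr":[0,0,0],"hand":1},{"linear":[-0.193,0.0,-0.241],"dr":[0,0,0],"hand":1},{"linear":[-0.193,0.0,-0.241],"dr":[0,0,0],"hand":1},{"linear":[-0.193,0.0,-0.241],"dr":[0,0,0],"hand":1}]'; python3 -c "
from h import *
o=bot.get_obs(); im=bot.read_camera('wrist'); cv2.imwrite('pics/w1.png',im); bot.read_camera('top') is not None and cv2.imwrite('pics/top1.png',bot.read_camera('top'))
for col in('blue','orange','red','green'):
    for b in blobs(im,col,150): print(col,b[0],b[1],np.round(cv2.boxPoints(b[2]),1).tolist())
for b in blobs(im,'blue',150): print(onz(ray('wrist',b[0],o),.067))
for b in blobs(im,'orange',150): print([onz(ray('wrist',u,o),.048) for u in cv2.boxPoints(b[2])])
go([.460,.010,.23])"
```

```text
t: 2.27
eef_pos: [0.4594, 0.0066, 0.2313]
tool_rot: [0.089, -0.089, 0.702, -0.701]
contact_force: [-0.9, -0.4, -0.4]
gripper_width: 1.0
blue [315.7 159.8] [ 290  134   52   52 2088] [[281.3999938964844, 148.8000030517578], [327.3999938964844, 125.80000305175781], [350.0, 171.0], [304.0, 194.0]]
orange [317.1 237.4] [ 305  184   24  109 2439] [[305.0, 184.0], [328.0, 184.0], [328.0, 292.0], [305.0, 292.0]]
red [ 3.1 32.5] [  0  18   9  32 202] [[-0.0, 18.0], [8.0, 18.0], [8.0, 49.0], [0.0, 49.0]]
green [331.  160.7] [  241    75   181   179 17751] [[236.89999389648438, 213.89999389648438], [277.8999938964844, 73.0999984741211], [422.1000061035156, 115.19999694824219], [381.0, 256.0]]
[0.5092 0.022  0.067 ]
[array([0.4845, 0.0257, 0.048 ]), array([0.4895, 0.006 , 0.048 ]), array([ 0.3886, -0.0207,  0.048 ]), array([0.3831, 0.0008, 0.048 ])]
pos [0.4587 0.0042 0.2312] linear [-0.0026  0.0012 -0.0053] dr [-0.0357 -0.133   0.0368] t 2.4167 q [ 0.3283  0.1571 -0.5174  2.0226  0.0938  0.9848 -1.5594] F [-0.1804 -0.3478  0.7621]
R
 [[-0.9696 -0.0005  0.2447]
 [-0.2447 -0.0008 -0.9696]
 [ 0.0006 -1.      0.0006]]
```

View pics/w1.png

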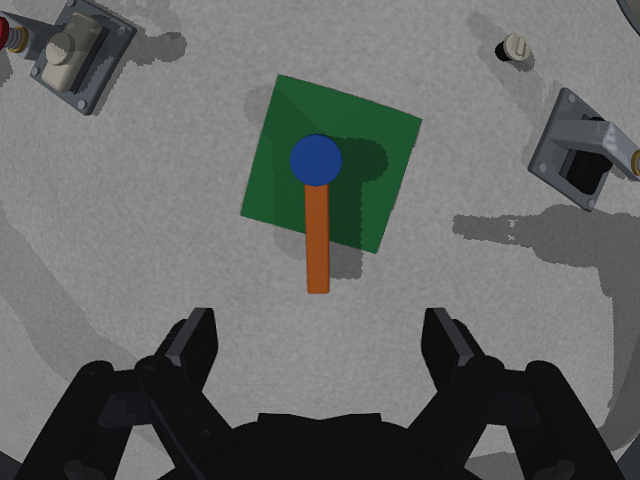

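The wrist view has the blue head at (316,160) and the orange handle running down to (318,292). The ivory station is upper left and the black one right. The head computes to (0.509, 0.022), which agrees with the fixed cameras.

```bash
python3 -m crank '[{"linear":[-0.003,0.04,-0.0047],"dr":[0,-0.2,0],"hand":1},{"linear":[-0.003,0.08,-0.0047],"dr":[0,-0.2,0],"hand":1},{"linear":[-0.003,0.12,-0.0047],"dr":[0,-0.2,0],"hand":1},{"linear":[-0.003,0.13,-0.0047],"dr":[0,-0.2,0],"hand":1},{"linear":[-0.003,0.13,-0.0047],"dr":[0,-0.2,0],"hand":1},{"linear":[-0.003,0.13,-0.0047],"dr":[0,-0.2,0],"hand":1}]'; python3 -c "
from h import *
go([.4608,.0096,.014],14.5);print(bot.get_obs()['eef_pos'])"
```

```text
t: 2.92
eef_pos: [0.4614, 0.0104, 0.1022]
tool_rot: [-0.089, 0.089, -0.701, 0.702]
contact_force: [-0.3, -0.4, -0.2]
gripper_width: 1.0
pos [0.4614 0.0104 0.1022] linear [0.0007 0.0882 0.0007] dr [-0.0094 -0.0709  0.0015] t 2.9167 q [ 0.2516  0.3532 -0.4797  2.1405  0.2505  0.7006 -1.7147] F [-0.2642 -0.3932 -0.2148]
R
 [[-0.9685  0.      0.2492]
 [-0.2492 -0.0002 -0.9685]
 [ 0.     -1.      0.0002]]
[0.4614 0.0104 0.1022]
```

```bash
python3 -m crank '[{"linear":[0.0007,0.03,0.0007],"dr":[0,0,0],"hand":1},{"linear":[0.0007,0.06,0.0007],"dr":[0,0,0],"hand":1},{"linear":[0.0007,0.08,0.0007],"dr":[0,0,0],"hand":1},{"linear":[0.0007,0.088,0.0007],"dr":[0,0,0],"hand":1},{"linear":[0.0007,0.088,0.0007],"dr":[0,0,0],"hand":1}]'; python3 -m crank '[{"linear":[0,0,0],"dr":[0,0,0],"hand":-1},{"linear":[0,0,0],"dr":[0,0,0],"hand":-1},{"linear":[0,0,0],"dr":[0,0,0],"hand":-1},{"linear":[0,0,0],"dr":[0,0,0],"hand":-1},{"linear":[0,0,0],"dr":[0,0,0],"hand":-1},{"linear":[0,0,0],"dr":[0,0,0],"hand":-1},{"linear":[0,0,0],"dr":[0,0,0],"hand":-1},{"linear":[0,0,0],"dr":[0,0,0],"hand":-1},{"linear":[0,0,0],"dr":[0,0,0],"hand":-1},{"linear":[0,0,0],"dr":[0,0,0],"hand":-1}]' 100
```

```text
t: 3.33
eef_pos: [0.4612, 0.01, 0.0138]
tool_rot: [-0.089, 0.089, -0.701, 0.702]
contact_force: [0.1, -0.3, 0.9]
gripper_width: 0.999
t: 4.17
eef_pos: [0.4609, 0.01, 0.0141]
tool_rot: [-0.089, 0.089, -0.701, 0.702]
contact_force: [-3.2, -0.8, 8.7]
gripper_width: 0.244
```

```bash
python3 -m crank '[{"linear":[0,-0.01,0],"dr":[0,0,0],"hand":-1},{"linear":[0,-0.03,0],"dr":[0,0,0],"hand":-1},{"linear":[0,-0.06,0],"dr":[0,0,0],"hand":-1},{"linear":[0,-0.1,0],"dr":[0,0,0],"hand":-1},{"linear":[0,-0.14,0],"dr":[0,0,0],"hand":-1},{"linear":[0,-0.18,0],"dr":[0,0,0],"hand":-1},{"linear":[0,-0.2,0],"dr":[0,0,0],"hand":-1},{"linear":[0,-0.2,0],"dr":[0,0,0],"hand":-1},{"linear":[0,-0.2,0],"dr":[0,0,0],"hand":-1}]'; python3 -c "
from h import *
o=bot.get_obs(); print(o['eef_pos'],o['contact_force'],o['torque'])
w=bot.read_camera('wrist');s=bot.read_camera('scene');t=bot.read_camera('top')
for c,im in(('wrist',w),('scene',s),('top',t)):
    for col in('blue','orange'):
        for b in blobs(im,col,40):
            if b[1][4]<5000: print(c,col,b[0],b[1])
v=lambda im,x,y:cv2.resize(im[y:y+150,x:x+200],(400,300),interpolation=cv2.INTER_CUBIC)
cv2.imwrite('pics/held.png',np.hstack([v(s,240,160),cv2.resize(w,(400,300))]))
go([.523,.302,.23],14.5)"
```

```text
t: 4.92
eef_pos: [0.4605, 0.0101, 0.2142]
tool_rot: [-0.09, 0.088, -0.701, 0.702]
contact_force: [-0.4, 0.3, -2.7]
gripper_width: 0.246
[0.4605 0.0101 0.2142] [-0.4275  0.3329 -2.6612] [-0.0018  0.1024  0.0322]
scene blue [334.1 181.2] [324 175  21  13 220]
scene blue [334.1 205.9] [325 202  19   7  71]
scene blue [623.2 346.8] [ 603  297   37  105 2222]
scene orange [335.4 169.4] [331 164  10  11  90]
top blue [ 28.1 218.4] [   0  182   49   92 1279]
top blue [  5.2 229.2] [  0 216  14  26 237]
top blue [ 49.7 262.4] [ 46 253   6  21  45]
pos [0.4589 0.0099 0.2116] linear [-0.1351 -0.0187 -0.2667] dr [0.0472 0.0015 0.2057] t 5.0667 q [ 0.3328  0.1876 -0.5424  2.0413  0.1182  0.9461 -1.5892] F [ 0.1123 -0.6515 -1.9687]
R
 [[-0.9681 -0.0037  0.2504]
 [-0.2504 -0.0001 -0.9681]
 [ 0.0036 -1.     -0.0008]]
```

View pics/held.png

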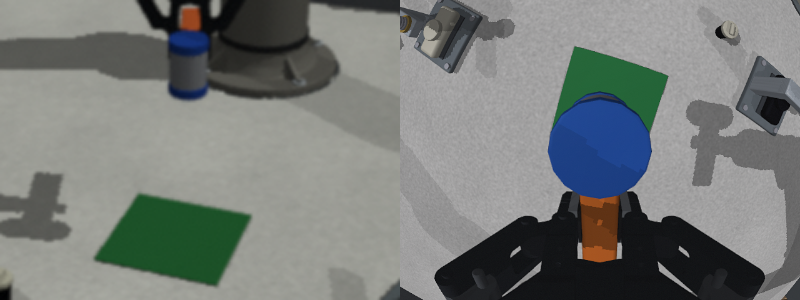

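The mallet is held level and clear of the mat. I'm moving it above the ivory pin.

```bash
python3 -m crank '[{"linear":[-0.007,-0.004,-0.013],"dr":[0,0,0],"hand":-1},{"linear":[-0.02,-0.008,-0.04],"dr":[0,0,0],"hand":-1},{"linear":[-0.036,-0.01,-0.072],"dr":[0,0,0],"hand":-1},{"linear":[-0.053,-0.01,-0.105],"dr":[0,0,0],"hand":-1},{"linear":[-0.07,-0.01,-0.138],"dr":[0,0,0],"hand":-1},{"linear":[-0.087,-0.01,-0.172],"dr":[0,0,0],"hand":-1},{"linear":[-0.104,-0.01,-0.206],"dr":[0,0,0],"hand":-1},{"linear":[-0.12,-0.01,-0.237],"dr":[0,0,0],"hand":-1},{"linear":[-0.13,-0.01,-0.257],"dr":[0,0,0],"hand":-1},{"linear":[-0.135,-0.01,-0.267],"dr":[0,0,0],"hand":-1}]'; python3 -m crank '[{"linear":[0,0,0],"dr":[0,0,0],"hand":-1},{"linear":[0,0,0],"dr":[0,0,0],"hand":-1},{"linear":[0,0,0],"dr":[0,0,0],"hand":-1},{"linear":[0,0,0],"dr":[0,0,0],"hand":-1}]'; python3 -c "
from h import *
o=bot.get_obs(); w=bot.read_camera('wrist');s=bot.read_camera('scene');o2=bot.get_obs();t=bot.read_camera('top')
print(o['eef_pos'],o2['eef_pos'],bot.get_obs()['eef_pos'])
for c,im in(('wrist',w),('scene',s),('top',t)):
    for col in('blue','orange','red'):
        for b in blobs(im,col,40): print(c,col,b[0],b[1])
v=lambda im,x,y:cv2.resize(im[y:y+150,x:x+200],(400,300),interpolation=cv2.INTER_CUBIC)
cv2.imwrite('pics/pre.png',np.vstack([np.hstack([v(s,380,130),v(t,70,150)]),np.hstack([cv2.resize(w,(400,300)),v(w,220,120)])]))
go([.523,.302,.21],14.5)"
```

```text
t: 5.9
eef_pos: [0.5227, 0.3064, 0.221]
tool_rot: [0.089, -0.092, 0.702, -0.701]
contact_force: [0.1, 0.2, -2.3]
gripper_width: 0.24
t: 6.23
eef_pos: [0.5245, 0.3002, 0.2227]
tool_rot: [-0.088, 0.089, -0.701, 0.702]
contact_force: [-0.6, 0.5, -2.5]
gripper_width: 0.243
[0.5245 0.3002 0.2227] [0.5246 0.3008 0.2232] [0.5246 0.3012 0.2234]
wrist blue [49.3 85.6] [    0     0   102   182 10615]
wrist blue [319.2 235.1] [  237   147   166   171 20936]
wrist orange [319.  364.6] [ 287  312   65  108 5894]
scene blue [473.5 209. ] [462 201  24  17 300]
scene blue [469.3 236.9] [459 232  22   9 101]
scene blue [622.  346.7] [ 598  297   42  105 2357]
scene orange [466.4 197.4] [464 192   7  10  43]
scene red [305.3  20.3] [294  17  24   8 165]
scene red [195.8 230.8] [189 227  14   9 105]
scene red [464.8 265.6] [458 261  15  11 136]
top blue [ 31.4 198.5] [  0 182  55  48 947]
top blue [  5.3 229.3] [  0 216  14  26 238]
top blue [141.2 223.7] [130 217  20  17 200]
top blue [ 27.  262.6] [  0 242  41  32 435]
top red [439.1 222.1] [432 214  15  16 188]
top red [160.  235.2] [157 230   7  11  42]
pos [0.5246 0.3012 0.2234] linear [ 0.0013  0.0134 -0.0012] dr [-0.0397 -0.0946 -0.0026] t 6.3833 q [-0.1581  0.4388 -0.6183  1.7052  0.2825  1.0882 -2.1835] F [-0.4267 -1.5328 -1.516 ]
R
 [[-0.9686  0.0002  0.2488]
 [-0.2488 -0.0007 -0.9686]
 [-0.     -1.      0.0007]]
```

View pics/pre.png

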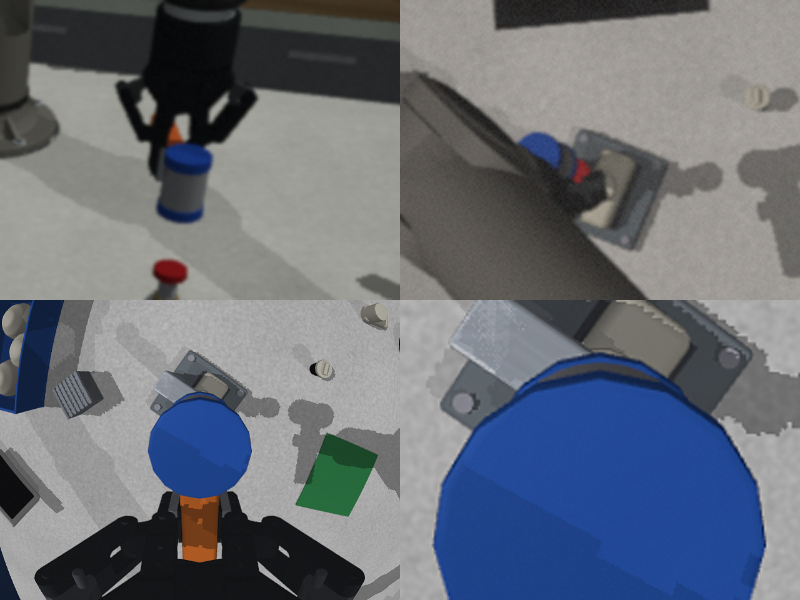

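```bash
python3 -c "
from h import *
o=bot.get_obs(); X,e=tri([ray('scene',(473.5,208.3)),ray('wrist',(320,236.5),o)]); print('head top',X,e)
p=bot.camera_params('scene')
for Y in (X, X-[0,0,.064],[.5715,.3142,.148]):
    c=p['R']@Y+p['t']; print((p['K']@c/c[2])[:2])
print('wrist at top z .2734+.003',onz(ray('wrist',(320,236.5),o),o['eef_pos'][2]+.053))
"
```

```text
head top [0.5733 0.3127 0.2727] [np.float64(0.0004765686852708491), np.float64(0.0004765686852708755)]
[473.7572 208.3632]
[468.697  237.8964]
[465.0256 263.8028]
wrist at top z .2734+.003 [0.5744 0.3135 0.2764]
```

The head is 2 mm or less off the pin axis and the face is about 62 mm above the pin. Striking now at about 0.3 m/s.

```bash
python3 -m crank '[{"linear":[0.001,0.0,-0.001],"dr":[0,0,0],"hand":-1},{"linear":[0.001,0.012,-0.001],"dr":[0,0,0],"hand":-1},{"linear":[0.001,0.038,-0.001],"dr":[0,0,0],"hand":-1},{"linear":[0.001,0.064,-0.001],"dr":[0,0,0],"hand":-1},{"linear":[0.001,0.089,-0.001],"dr":[0,0,0],"hand":-1}]' 120; python3 -c "
from h import *
o=bot.get_obs();print(o['eef_pos'],o['contact_force'],o['torque'],o['joint_vel'],o['t'])"
```

```text
t: 6.8
eef_pos: [0.5224, 0.3033, 0.1339]
tool_rot: [0.089, -0.089, 0.701, -0.701]
contact_force: [-39.3, -15.1, 68.4]
gripper_width: 0.243
[0.5224 0.3033 0.1339] [-39.3068 -15.1318  68.408 ] [-2.7636  6.5363 -0.1918] [-0.1353  0.2871  0.094   0.2173  0.147  -0.3028 -0.2183] 6.8
```

It reached the stop: TCP z is 0.134 and the force is 68 N. Lifting off.

```bash
python3 -m crank '[{"linear":[0,-0.03,0],"dr":[0,0,0],"hand":-1},{"linear":[0,-0.06,0],"dr":[0,0,0],"hand":-1},{"linear":[0,-0.085,0],"dr":[0,0,0],"hand":-1},{"linear":[0,-0.09,0],"dr":[0,0,0],"hand":-1},{"linear":[0,-0.09,0],"dr":[0,0,0],"hand":-1},{"linear":[0,-0.09,0],"dr":[0,0,0],"hand":-1}]'; python3 -c "
from h import *
o=bot.get_obs(); w=bot.read_camera('wrist');s=bot.read_camera('scene')
print(o['eef_pos'],o['contact_force'],o['torque'])
for c,im in(('wrist',w),('scene',s)):
    for col in('blue','orange','red'):
        for b in blobs(im,col,40): print(c,col,b[0],b[1])
v=lambda im,x,y:cv2.resize(im[y:y+150,x:x+200],(400,300),interpolation=cv2.INTER_CUBIC)
cv2.imwrite('pics/post.png',np.hstack([v(s,380,130),cv2.resize(w,(400,300))]))
go([.4608,.0096,.22],14.5)"
```

```text
t: 7.3
eef_pos: [0.5227, 0.3026, 0.2231]
tool_rot: [-0.089, 0.089, -0.701, 0.702]
contact_force: [-0.2, -0.1, -2.8]
gripper_width: 0.239
[0.5227 0.3026 0.2231] [-0.1812 -0.1105 -2.8173] [ 0.0176  0.1076 -0.0065]
wrist blue [50.4 84.9] [    0     0   105   180 10680]
wrist blue [319.4 158.3] [ 262  142  116   56 1031]
wrist blue [319.3 269.7] [  231   186   178   165 22672]
wrist orange [319.  382.9] [ 290  348   59   72 3726]
scene blue [474.9 202.9] [464 197  23  13 240]
scene blue [471.4 231.3] [461 227  22   8 110]
scene blue [622.2 346.6] [ 598  297   42  105 2321]
scene red [305.3  20.3] [294  17  24   8 165]
scene red [195.8 230.8] [189 227  14   9 105]
scene red [464.9 265.6] [458 261  15  11 137]
pos [0.5223 0.3023 0.2222] linear [0.1327 0.0029 0.268 ] dr [-0.0654 -0.0097  0.1718] t 7.4 q [-0.1599  0.4397 -0.6201  1.7074  0.2825  1.0887 -2.186 ] F [-0.2299 -0.2674 -2.3137]
R
 [[-0.9682 -0.0026  0.2502]
 [-0.2502 -0.0019 -0.9682]
 [ 0.003  -1.      0.0011]]
```

View pics/post.png

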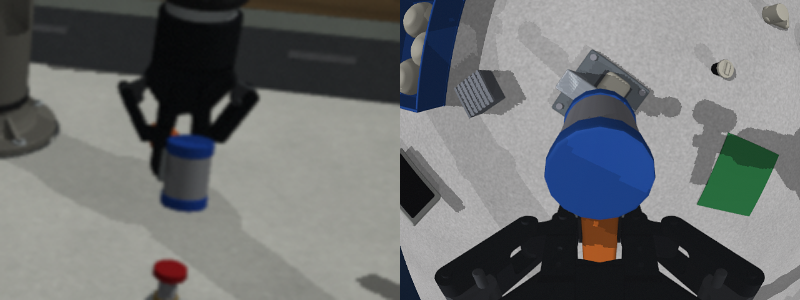

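```bash
python3 -c "
from h import *
o=bot.get_obs(); X,e=tri([ray('scene',(474.9,202.3)),ray('wrist',(320,268.5),o)]); print('head top',X,e)
# fit phi (pitch) and slide by matching wrist/scene outline of the mallet
from scipy.optimize import least_squares
p=bot.camera_params('scene'); w=bot.camera_params('wrist'); H=np.linalg.inv(w['hand_eye'])
q=o['tool_rot'];R=Ro.from_quat([*q[1:],q[0]]).as_matrix()
def pw(X):
    c=(H[:3,:3]@(R.T@(X-o['eef_pos']).T)).T+H[:3,3]; r=np.arctan2(np.hypot(c[:,0],c[:,1]),c[:,2]); a=np.arctan2(c[:,1],c[:,0])
    return np.stack([np.cos(a),np.sin(a)],1)*r[:,None]*w['K'][0,0]+w['K'][:2,2]
def ps(X):
    c=(p['R']@X.T).T+p['t']; return c[:,:2]/c[:,2:]*p['K'][0,0]+p['K'][:2,2]
fw=-R[:,0]; lat=R[:,2]; up=-R[:,1]
t=np.linspace(0,2*np.pi,73)
def top(phi,s,dz):
    u=np.cos(phi)*fw+np.sin(phi)*up; n=-np.sin(phi)*fw+np.cos(phi)*up
    C=o['eef_pos']+(.021+dz)*up+(.05+s)*u
    ring=.022*(np.cos(t)[:,None]*u+np.sin(t)[:,None]*lat)
    return C+.032*n+ring, C-.032*n+ring
def res(v):
    T,B=top(*v); a=pw(T); b=ps(T); c=pw(B)
    return [a[:,1].max()-350.5, a[:,0].min()-230.5,a[:,0].max()-408.5, c[:,1].min()-141.5, b[:,1].min()-196.5, b[:,1].max()-209.5]
for x0 in (.1,.3):
    r=least_squares(res,[x0,0,0],diff_step=1e-3); print('pitch deg',np.degrees(r.x[0]),'slide',r.x[1:],r.fun)
"
```

```text
head top [0.5665 0.3131 0.2821] [np.float64(0.00012422348045943617), np.float64(0.00012422348045945647)]
pitch deg 8.70657576059351 slide [-0.0033 -0.0002] [-0.8157 -1.5989 -1.3427  0.7031  1.4965 -4.1323]
pitch deg 8.70658109200108 slide [-0.0033 -0.0002] [-0.8157 -1.5989 -1.3427  0.7031  1.4965 -4.1323]
```

The pin is back up at (465,266) in the scene view. The strike turned the mallet about 9° head-up in the grip, so I'll take that out with the wrist while carrying it back.

```bash
python3 -m crank '[{"linear":[0.006,-0.002,0.013],"dr":[0,0,-1],"hand":-1},{"linear":[0.02,-0.002,0.04],"dr":[0,0,-2],"hand":-1},{"linear":[0.036,-0.002,0.072],"dr":[0,0,-3],"hand":-1},{"linear":[0.053,-0.002,0.105],"dr":[0,0,-4],"hand":-1},{"linear":[0.07,-0.002,0.138],"dr":[0,0,-5],"hand":-1},{"linear":[0.087,-0.002,0.172],"dr":[0,0,-6],"hand":-1},{"linear":[0.104,-0.002,0.206],"dr":[0,0,-7],"hand":-1},{"linear":[0.12,-0.002,0.237],"dr":[0,0,-8],"hand":-1},{"linear":[0.13,-0.002,0.258],"dr":[0,0,-8.7],"hand":-1},{"linear":[0.136,-0.002,0.268],"dr":[0,0,-8.7],"hand":-1}]'; python3 -m crank '[{"linear":[0,0.04,0],"dr":[0,0,0],"hand":-1},{"linear":[0,0.08,0],"dr":[0,0,0],"hand":-1},{"linear":[0,0.12,0],"dr":[0,0,0],"hand":-1},{"linear":[0,0.13,0],"dr":[0,0,0],"hand":-1},{"linear":[0,0.13,0],"dr":[0,0,0],"hand":-1},{"linear":[0,0.13,0],"dr":[0,0,0],"hand":-1}]'; python3 -c "
from h import *
o=bot.get_obs(); w=bot.read_camera('wrist');s=bot.read_camera('scene')
print(o['eef_pos'],o['contact_force'],o['torque'])
for c,im in(('wrist',w),('scene',s)):
    for col in('blue','orange'):
        for b in blobs(im,col,40): print(c,col,b[0],b[1])
v=lambda im,x,y:cv2.resize(im[y:y+100,x:x+133],(600,450),interpolation=cv2.INTER_CUBIC)
cv2.imwrite('pics/over.png',v(s,265,205))
go([.4608,.0096,.02],14.5)"
```

```text
t: 8.23
eef_pos: [0.4573, 0.0056, 0.2248]
tool_rot: [-0.033, 0.142, -0.692, 0.707]
contact_force: [0.1, 0.1, -2.2]
gripper_width: 0.238
t: 8.73
eef_pos: [0.4401, 0.0057, 0.0983]
tool_rot: [-0.036, 0.143, -0.693, 0.706]
contact_force: [-0.1, -0.3, -2.1]
gripper_width: 0.24
[0.4401 0.0057 0.0983] [-0.1067 -0.2595 -2.0978] [ 0.0389 -0.1596 -0.009 ]
wrist blue [319.3 157.8] [263 142 114  53 977]
wrist blue [319.2 269.8] [  231   186   177   166 22703]
wrist orange [318.9 383. ] [ 289  349   61   71 3720]
scene blue [333.8 222.7] [325 217  19  13 206]
scene blue [333.4 245.8] [325 243  17   6  60]
scene blue [623.1 347.1] [ 603  297   37  105 2265]
scene orange [334.7 211.7] [330 208  10   8  69]
pos [0.4417 0.0056 0.0996] linear [-0.031   0.0759  0.0009] dr [-0.0275  0.0222  8.4726] t 8.8333 q [ 0.2692  0.4099 -0.5209  2.0826  0.2682  0.8674 -1.7387] F [ 0.648  -0.144  -1.1803]
R
 [[-0.9575 -0.1425  0.2508]
 [-0.248  -0.0374 -0.968 ]
 [ 0.1473 -0.9891  0.0004]]
```

View pics/over.png

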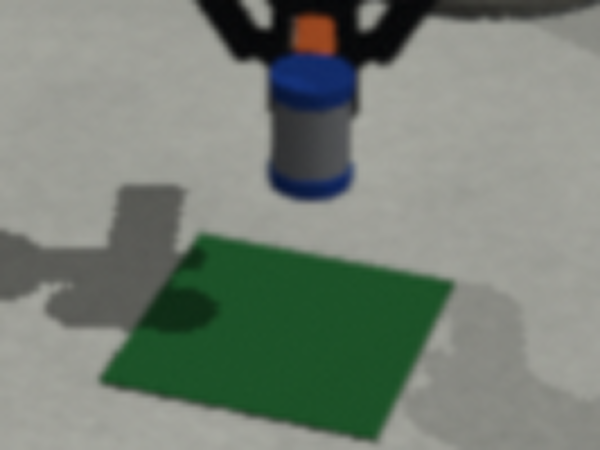

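```bash
python3 -c "
from h import *
o=bot.get_obs(); X,e=tri([ray('scene',(333.8,222)),ray('wrist',(320,268.5),o)]); print('head top',X,e,o['eef_pos'])
# upright check: bottom-ring centroid offset in the scene image: predicted top & bottom-ring pixel for an upright head
p=bot.camera_params('scene')
for Z in(X,X-[0,0,.064]):
    c=p['R']@Z+p['t'];print((p['K']@c/c[2])[:2])
q=o['tool_rot'];R=Ro.from_quat([*q[1:],q[0]]).as_matrix()
print('shift in tool axes', R.T@(np.array([.5092,.0222,.0675])-X))"
```

```text
head top [0.4945 0.0195 0.1539] [np.float64(0.0007296603652024243), np.float64(0.0007296603652024246)] [0.4417 0.0056 0.0996]
[333.4755 222.0001]
[333.1187 246.2335]
shift in tool axes [-0.0274  0.0833  0.0011]
```

```bash
python3 -m crank '[{"linear":[-0.013,0.02,0.001],"dr":[0,0,0],"hand":-1},{"linear":[-0.02,0.045,0.001],"dr":[0,0,0],"hand":-1},{"linear":[-0.0256,0.065,0.001],"dr":[0,0,0],"hand":-1},{"linear":[-0.0256,0.0714,0.001],"dr":[0,0,0],"hand":-1},{"linear":[-0.0256,0.0714,0.001],"dr":[0,0,0],"hand":-1},{"linear":[-0.0256,0.0714,0.001],"dr":[0,0,0],"hand":-1}]'; python3 -m crank '[{"linear":[-0.0004,0.003,0],"dr":[0,0,0],"hand":-1},{"linear":[-0.0009,0.006,0],"dr":[0,0,0],"hand":-1},{"linear":[-0.0009,0.006,0],"dr":[0,0,0],"hand":-1},{"linear":[-0.0009,0.006,0],"dr":[0,0,0],"hand":-1}]';  python3 -c "
from h import *
o=bot.get_obs(); w=bot.read_camera('wrist');s=bot.read_camera('scene')
print(o['eef_pos'],o['contact_force'],o['torque'])
for c,im in(('wrist',w),('scene',s)):
    for col in('blue','orange'):
        for b in blobs(im,col,40): print(c,col,b[0],b[1])
X,e=tri([ray('scene',blobs(s,'blue',40)[0][0]-[0,.7]),ray('wrist',(320,268.5),o)]); print(X,e)"
```

```text
t: 9.33
eef_pos: [0.4547, 0.0076, 0.0246]
tool_rot: [-0.036, 0.142, -0.693, 0.706]
contact_force: [0.2, 0.0, -1.9]
gripper_width: 0.236
t: 9.67
eef_pos: [0.454, 0.0073, 0.0177]
tool_rot: [-0.036, 0.142, -0.693, 0.706]
contact_force: [-0.1, 0.3, -2.2]
gripper_width: 0.241
[0.454  0.0073 0.0177] [-0.1155  0.293  -2.2324] [ 0.0549 -0.1227 -0.0405]
wrist blue [320.  157.8] [263 142 114  53 992]
wrist blue [319.2 269.9] [  231   187   177   165 22685]
wrist orange [319.  382.9] [ 289  349   61   71 3740]
scene blue [332.4 256. ] [324 250  18  13 206]
scene blue [332.  278.5] [324 275  17   7  60]
scene blue [621.  343.7] [ 593  297   47  105 2432]
scene orange [333.1 245. ] [329 241   9   9  64]
[0.5081 0.0214 0.0737] [np.float64(0.0005441519555861496), np.float64(0.0005441519555861883)]
```

```bash
python3 -m crank '[{"linear":[-0.0012,0.002,-0.0005],"dr":[0,0,0],"hand":-1},{"linear":[-0.0014,0.004,-0.0005],"dr":[0,0,0],"hand":-1},{"linear":[-0.0014,0.004,-0.0005],"dr":[0,0,0],"hand":-1}]'; python3 -m crank '[{"linear":[-0.0002,0.001,0],"dr":[0,0,0],"hand":-1},{"linear":[-0.0003,0.002,0],"dr":[0,0,0],"hand":-1},{"linear":[-0.0003,0.002,0],"dr":[0,0,0],"hand":-1}]'
```

```text
t: 10.02
eef_pos: [0.4542, 0.0081, 0.0128]
tool_rot: [-0.036, 0.142, -0.693, 0.706]
contact_force: [-0.3, -0.5, -2.2]
gripper_width: 0.239
t: 10.27
eef_pos: [0.4543, 0.0081, 0.012]
tool_rot: [-0.036, 0.142, -0.692, 0.706]
contact_force: [-3.8, -0.2, 10.7]
gripper_width: 0.241
```

```bash
python3 -m crank '[{"linear":[0.0001,-0.001,0],"dr":[0,0,0],"hand":-1},{"linear":[0.0001,-0.001,0],"dr":[0,0,0],"hand":-1}]' 20; python3 -m crank '[{"linear":[0,0,0],"dr":[0,0,0],"hand":-0.3},{"linear":[0,0,0],"dr":[0,0,0],"hand":-0.1},{"linear":[0,0,0],"dr":[0,0,0],"hand":0.2},{"linear":[0,0,0],"dr":[0,0,0],"hand":0.6},{"linear":[0,0,0],"dr":[0,0,0],"hand":1},{"linear":[0,0,0],"dr":[0,0,0],"hand":1},{"linear":[0,0,0],"dr":[0,0,0],"hand":1},{"linear":[0,0,0],"dr":[0,0,0],"hand":1},{"linear":[0,0,0],"dr":[0,0,0],"hand":1},{"linear":[0,0,0],"dr":[0,0,0],"hand":1}]'
```

```text
t: 10.43
eef_pos: [0.4547, 0.0082, 0.0123]
tool_rot: [-0.036, 0.142, -0.693, 0.706]
contact_force: [0.1, 0.3, -1.7]
gripper_width: 0.239
t: 11.27
eef_pos: [0.4544, 0.0081, 0.0121]
tool_rot: [-0.036, 0.142, -0.693, 0.706]
contact_force: [0.2, -0.3, -0.4]
gripper_width: 0.999
```

```bash
python3 -m crank '[{"linear":[0.0015,-0.01,0],"dr":[0,0,0],"hand":1},{"linear":[0.006,-0.04,0],"dr":[0,0,0],"hand":1},{"linear":[0.012,-0.08,0],"dr":[0,0,0],"hand":1},{"linear":[0.018,-0.12,0],"dr":[0,0,0],"hand":1},{"linear":[0.024,-0.16,0],"dr":[0,0,0],"hand":1},{"linear":[0.03,-0.2,0],"dr":[0,0,4],"hand":1},{"linear":[0.03,-0.2,0],"dr":[0,0,8.5],"hand":1},{"linear":[0.03,-0.2,0],"dr":[0,0,8.5],"hand":1},{"linear":[0.03,-0.2,0],"dr":[0,0,8.5],"hand":1}]'; python3 -c "
from h import *
o=bot.get_obs(); w=bot.read_camera('wrist');s=bot.read_camera('scene')
print(o['eef_pos'],o['contact_force'],o['t'])
for c,im in(('wrist',w),('scene',s)):
    for col in('blue','orange','red'):
        for b in blobs(im,col,40): print(c,col,b[0],b[1])
bs=[b for b in blobs(w,'blue',150) if 150<b[0][0]<480][0]
print('head',onz(ray('wrist',bs[0],o),.067),tri([ray('scene',blobs(s,'blue',40)[0][0]-[0,.7]),ray('wrist',bs[0],o)]))
bo=blobs(w,'orange',150)[0]; print([onz(ray('wrist',u,o),.048) for u in cv2.boxPoints(bo[2])])
v=lambda im,x,y:cv2.resize(im[y:y+150,x:x+200],(400,300),interpolation=cv2.INTER_CUBIC)
cv2.imwrite('pics/end.png',np.hstack([v(s,240,180),cv2.resize(w,(400,300))]))"
```

```text
t: 12.02
eef_pos: [0.4538, 0.0075, 0.2148]
tool_rot: [-0.087, 0.091, -0.701, 0.702]
contact_force: [0.3, -0.6, -1.0]
gripper_width: 1.003
[0.4538 0.0075 0.2148] [ 0.2995 -0.6417 -0.9604] 12.0167
wrist blue [318.2 159.9] [ 291  133   55   55 2333]
wrist orange [318.5 241.3] [ 306  186   26  114 2720]
scene blue [332.5 258.9] [324 253  18  13 197]
scene blue [332.1 280.6] [324 277  17   7  56]
scene blue [623.3 346.7] [ 603  297   37  105 2211]
scene orange [333.7 244.2] [330 237   8  15 114]
scene red [301.7  20.2] [294  17  17   8 114]
scene red [514.9  29.8] [503  26  26   9 182]
scene red [196.  230.8] [190 227  13   9 102]
scene red [464.9 265.6] [458 261  15  11 135]
head [0.5048 0.0208 0.067 ] (array([0.5044, 0.021 , 0.0634]), [np.float64(0.0002522716210951461), np.float64(0.0002522716210951066)])
[array([0.4793, 0.0249, 0.048 ]), array([0.4845, 0.0045, 0.048 ]), array([ 0.3833, -0.0226,  0.048 ]), array([ 0.3775, -0.0001,  0.048 ])]
```

View pics/end.png

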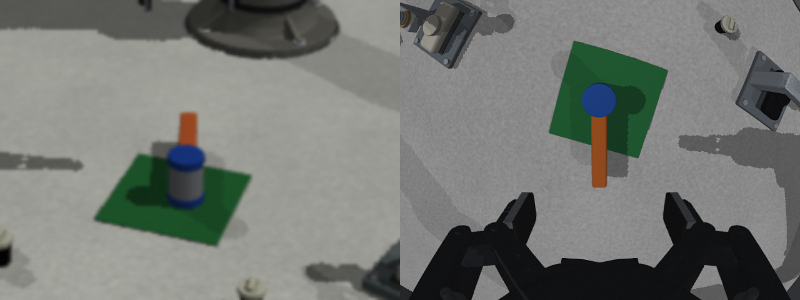

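The mallet stands upright on the mat, about 4 mm from where it started. Both pins are up and the gripper is clear, so I'm handing in.

```bash
python3 -c "
from station import bot
print(bot.hand_in(), bot.get_obs()['t'])"
```

```text
the job is handed in; nothing more can be done
the job is handed in; nothing more can be done
```

I handed the job in a little after t = 12 s. The ivory station's pin was struck to its stop with the mallet, and the mallet is back on its mat with the gripper clear. The hand-in reported no verdict.

- **Strike:** I gripped the mallet by its orange handle and tapped the pin at about 0.3 m/s. The TCP ended at 0.134 m, past the roughly 0.14 m I worked out for the stop, with about 70 N on the wrist at the end of the stroke. I had no reading of the pin's own travel, so "at the stop" rests on that pose and force.
- **Problem on the way:** the blow turned the mallet about 9° in the grip. I took that out with the wrist before setting it down.
- **Last checks:** the mallet stands upright on the green mat, about 4–5 mm from its first place and at nearly the same yaw. Both red pins show at their starting positions in the scene picture. The black station was not touched.
- **Disagreement:** the two-view height of the mallet's top read 63–64 mm, against the 67 mm expected from the text. It read the same before and after, so I put it down to calibration.

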